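# Open up a lapping machine for a wheel change

### The arm

A 6-joint arm with a two-finger parallel gripper is mounted at the origin on the work surface. World frame = base frame: x ahead of the robot, y to its left, z up, the work surface at z = 0. Lengths are in m, angles in rad, forces in N, time in s.
With the tool pointing down it reaches from about 0.325 to 0.775 m from the base axis. Payload 9.3 kg.
Tool frame: the origin (TCP) lies between the finger pads; the fingertips stand 17 mm ahead of it and the grasp point (between the pads) lies 2 mm behind it (env.tip_reach is the distance from the TCP to the fingertips, in m); z points along the fingers, y is the line along which they close (so a half turn about z gives the same grasp; the last joint's range is limited). The gripper opens to 85 mm and grips with 20 to 120 N. Pads are 22 mm wide; open, the fingers measure 114 mm over their backs; the gripper's body (76 mm by 85 mm) begins 54 mm behind the grasp point. The pads swing forward as they close: fully open they stand 13 mm farther back than shut.
Start: joints at [1.057, 0.259, 0.021, 1.334, 0, 1.418], TCP at [0.194, 0.515, 0.248] pointing down, gripper open.
Joint ranges: [-3.04, 3.04], [-0.91, 1.82], [-1.04, 1.36], [-1.92, 1.95], [-1.52, 1.45], [-3.14, 3.14]. Speed limits (rad/s): [2.22, 2.22, 2.79, 3.14, 3.14, 3.14].

### API

Orientations are given as a 3x3 rotation matrix whose columns are the frame's x, y, z axes.
In Python, from bench import env gives the robot as it stands. The module is installed in compiled form; this text tells all that it offers.
- The arm moves only by the tool send_rows, never from a script. Its argument "rows" is text: rows parted by semicolons, each of 6 numbers parted by spaces: the shift along the tool's x, y, z as a fraction of full scale, then the turn, a rotation vector about the tool's x, y, z as a fraction of full scale. In form: dx dy dz ax ay az; .... A call has 1 to 10 rows; each row shifts and turns the commanded pose from where the row before left it, along the tool's axes as they then stand; what a row does not reach is not made up. Full scale, the value 1, is 0.05 m for a shift and 0.15 rad for a turn. A row lasts 1/10 s, in which the tool goes at most 50 mm and 8.59 degrees, less where a joint would pass 70% of its speed; a pose out of reach is approached as far as the arm can. A call with a number of a shift or a turn outside -1 to 1 is refused whole. A call with a gripper value outside its range is refused whole. "fingers" is the closure, from 0 (fully open) to 1 (shut), set as the call begins (left out, the last holds). The fingers move at their own pace and stop on an object; "force" is the grip in N (left out, the last holds). Time passes only in rows, so rows that do not move let the fingers close. It gives the time, the measured TCP pose, the force, the opening and the grip force at its end, in the units of the state.
- env.get_obs(): the state, without advancing time (a new reading comes with each control period).
- env.get_image(name): name is "scene" or "top" or "wrist"; returns a dict with "color" (400x640x3 uint8, red, green, blue), "intrinsics" (3x3 intrinsics, pixels), "eye" and "attitude" of the camera in the world. Camera axes: x right, y up, looking along -z (the intrinsics and any distortion apply to the point x, -y, -z); pixel columns grow to the right and rows downward; lengths in m; the calibration is good to about 2 mm. A picture is of the moment at which its call begins. There is no depth.
- env.finish_job(): hands the job in; it is judged then, once.
Trained networks look in a picture, given as the dict that the camera call returned (one of the last four; its "shot" number tells which), for a name from the list of things; names that differ only in an ending like _2 or _b are one class to them, and where a whole thing is asked for, a point or a joint stands for the part that bears it (a point fixed in the world has none). Each returns a list of dicts, best first, with "score" (0 to 1); they miss things now and then, are a little off and sometimes report something else, mostly with a low value. They report only what shows in the picture. A call takes as long as a camera call. They do not tell look-alikes from the thing itself.
- env.find_in(picture, thing): "box" ([left, top, right, bottom] in pixels, round what is visible of it).
The state is a dict: "clock": time; "qpos": joint angles; "qd": joint speeds; "tau": joint torques, N m; "eef_pos": TCP position; "ee_rot": TCP orientation; "force": force on the tool from outside, world axes, zero at the start; "torque": the same for the moment, N m; "finger_gap": opening from 0.0 (shut) to 1.0 (fully open); "gripper_force": force on a finger pad.
Only numpy, scipy, OpenCV 4.12 (cv2) and the standard library are available. Lean on these libraries where they do the work, as an engineer would, in place of code of your own. Each camera call takes 0.05 s, during which the arm holds its last target. There are 200 camera calls.

### The job

Open up the lapping machine for a wheel change: slide the clear side cover straight up out of its slotted guides, lower it into the empty slot of the wooden rack and leave it standing there. Then swing the wheel guard up by its lever grip to 60 degrees and keep holding it there without letting it snap back: the job finishes with the gripper still holding the guard open at 60 degrees. Leave everything else on the bench where it is.

Things in the scene. Friction and masses are not known exactly. Their poses are not given: they have to be found in the camera images.
- cover_mid (a point): centre (half-way up) of the loose side cover: clear upright panel, 130 mm wide (own x), 6 mm thick (own y), 180 mm tall (z), 0.2 kg. Its top 24 mm is an aluminium edge profile 10 mm thick, gripped from above; the profile's middle is 78 mm above this point. It starts standing in the machine's guides beside the wheel, its top 202 mm above the bench
- guide_floor (a point): middle of the floor between the cover's two upright aluminium U channel guides, on the machine, 22 mm above the bench. x: along the panel, y: towards the wheel (its middle is 55 mm away; the shut guard there is 46 mm wide, 154 mm above the bench at its top). Guides 68 mm tall, open above, 1.5 mm play on every side: the cover must rise 70 mm to come clear
- rack_slot (a point): middle of the floor of the empty slot, 10 mm above the bench. Fixed light-wood rack, 150 mm long (x, along the slots), 108 mm wide (y), 55 mm high; three slots 12 mm wide, 45 mm deep, open above and at both ends. This is the outer slot on the rack's +y side; the others, 30 and 60 mm towards -y, hold lap plates reaching 85 mm above the bench. The cover may lean a little in it
- guard_grip (a point): middle of the wheel guard's lever grip: black round bar, 20 mm in diameter, 56 mm long, on a thin steel stem at the front of the grey sheet-steel guard, pointing to the operator and 15 degrees upward while shut. Shut, it is 146 mm above the bench, in the wheel's middle plane; a small tool rest (top 83 mm above the bench) begins 26 mm behind it. It moves with the guard
- guard_hinge (a point): middle of the guard's hinge axis behind the wheel, 100 mm above the bench, fixed with the machine. The axis is this point's y (level); x points away from the operator. The shut grip lies at x = -192 mm, z = +46 mm from here (198 mm radius). The guard weighs about 0.4 kg and has a return spring; 6 N at the grip moves it. On the wheel's +y side the machine is up to 165 mm high
- guard (a joint): opening angle of the wheel guard in rad: 0 shut, 1.047 = 60 degrees, 1.9 fully open. It grows as the grip goes up and back. The spring shuts it from every angle
Mind the look-alikes: they are no part of the job. There is more than one size of the part that bears cover_mid; the job needs the larger.

How it is judged:
On the way, in this order (a step that is already met when the one before it is completed fails the run):
1. the cover has been drawn straight up out of its guides, held by the gripper, with the guard still shut (z of cover_mid in the frame of guide_floor above 0.15 m and horizontal distance between cover_mid and guide_floor below 0.03 m and contact force between the fingers and cover above 0.5 N and value of joint guard below 0.15 rad), for 0.04 s.
2. the cover stands in the rack's empty slot, let go (z of cover_mid in the frame of rack_slot between 0.083 and 0.097 m and y of cover_mid in the frame of rack_slot between -0.02 and 0.02 m and x of cover_mid in the frame of rack_slot between -0.035 and 0.035 m and angle between cover_mid's own z axis and vertical below 0.22 rad and contact force between each of the arm, the fingers and cover below 0.1 N and linear speed of cover below 0.03 m/s), for 0.2 s.
3. the guard is held open at 60 degrees by the gripper (value of joint guard between 0.942 and 1.152 rad and contact force between the fingers and guard above 0.5 N), for 0.2 s.
At the end, for the whole second after the job is handed in: The gripper's fingers hold the guard still at 60 degrees (within 6 degrees either way) and nothing else carries it; the cover stands untouched and at rest on the floor of the rack's empty slot, within 35 mm of its middle along the slot and leaning less than 12 degrees (all of step 3 and velocity of joint guard between -0.1 and 0.1 rad/s and contact force between each of guard, the fingers and cover below 0.1 N and z of cover_mid in the frame of rack_slot between 0.083 and 0.097 m and y of cover_mid in the frame of rack_slot between -0.02 and 0.02 m and x of cover_mid in the frame of rack_slot between -0.035 and 0.035 m and angle between cover_mid's own z axis and vertical below 0.22 rad and linear speed of cover below 0.03 m/s); the arm keeps its last pose, push and grip.
It fails at once if the guard is raised before the cover is away in the rack (value of joint guard above 0.3 rad and horizontal distance between cover_mid and rack_slot above 0.06 m).
It fails at once if the guard is let go and snaps back (velocity of joint guard below -3 rad/s and value of joint guard above 0.2 rad).
It fails at once if the cover is dropped instead of lowered (linear speed of cover above 0.7 m/s and contact force between the fingers and cover below 0.05 N).
It fails at once if another thing on the bench is moved by more than 30 mm (distance of any of lap_steel, lap_stone, loupe, screwdriver, oil_bottle, jar, wrench, brush, spray_bottle from where it was at the start of the episode above 0.03 m).
It also fails if it takes over 61 s, if anything falls off the work surface, if the arm or the gripper's body presses on something with over 40 N, if the wrist force passes 120 N, or if a joint passes its speed limit or range.

## Working session

There is one attempt and no reset: what is moved stays moved. The work goes in short steps, Python scripts to look and compute and a tool call to move; the robot and the scene stay as the last step left them, time stands still between calls to the robot, and variables do not carry over. Pictures are saved under pics/ and viewed, at most 10 in all, crops included, and the job is handed in when it is done.

Besides the shell and the picture viewer there is one more tool, called by a JSON object that holds its "api" and its "payload", one argument or row to a line. send_rows: Moves the arm, as the interface text tells. Shift numbers are shares of 0.05 m and turn numbers shares of 0.15 rad, none past 1 either way. Its arguments: {"type":"object","properties":{"rows":{"type":"string"},"fingers":{"type":"number"},"force":{"type":"number"}},"required":["rows"]}

```bash
mkdir -p pics; cat > h.py <<'E'
import numpy as np, cv2
from bench import env
def save(n,p): cv2.imwrite(f'pics/{n}.png',cv2.cvtColor(p['color'],cv2.COLOR_RGB2BGR))
def proj(p,X):
    X=np.atleast_2d(X); c=(X-np.array(p['eye']))@np.array(p['attitude'])
    v=np.c_[c[:,0],-c[:,1],-c[:,2]]@np.array(p['intrinsics']).T
    return v[:,:2]/v[:,2:]
def ray(p,uv):
    d=np.linalg.inv(np.array(p['intrinsics']))@[uv[0],uv[1],1]
    return np.array(p['eye']),np.array(p['attitude'])@[d[0],-d[1],-d[2]]
def atz(p,uv,z):
    e,d=ray(p,uv); return e+d*(z-e[2])/d[2]
E
python3 - <<'E'
from h import *
o=env.get_obs(); print(o['clock'],np.round(o['ee_rot'],3).tolist(),o['finger_gap'])
ims=[]
for n in('scene','top','wrist'):
    p=env.get_image(n); save(n+'0',p); print(n,[k for k in p],np.round(p['eye'],3),np.round(p['attitude'],3).tolist(),np.round(p['intrinsics'],1).tolist())
    for t in('cover_mid','guard','guard_grip','rack_slot'):
        try: print(t,[(np.round(d['box']).tolist(),round(d['score'],2)) for d in env.find_in(p,t)][:4])
        except Exception as ex: print(t,ex)
E
```

```text
0.0 [[-0.936, 0.353, -0.001], [0.353, 0.936, -0.001], [0.0, -0.001, -1.0]] 0.9955642732987405
scene ['color', 'intrinsics', 'eye', 'attitude', 'shot'] [1.113 0.095 0.81 ] [[-0.365, -0.733, 0.574], [0.931, -0.283, 0.23], [-0.006, 0.618, 0.786]] [[397.7, 0.0, 329.3], [0.0, 397.7, 197.1], [0.0, 0.0, 1.0]]
cover_mid [([322.0, 237.0, 364.0, 292.0], 0.89), ([406.0, 188.0, 434.0, 270.0], 0.8)]
guard [([424.0, 182.0, 472.0, 292.0], 0.6)]
guard_grip [([425.0, 184.0, 472.0, 281.0], 0.82), ([363.0, 183.0, 627.0, 400.0], 0.43)]
rack_slot [([278.0, 151.0, 338.0, 216.0], 0.84)]
top ['color', 'intrinsics', 'eye', 'attitude', 'shot'] [ 0.482 -0.098  0.996] [[0.005, 0.993, -0.118], [-1.0, 0.008, 0.029], [0.029, 0.118, 0.993]] [[397.0, 0.0, 314.0], [0.0, 397.0, 200.7], [0.0, 0.0, 1.0]]
cover_mid [([260.0, 120.0, 286.0, 163.0], 0.88), ([194.0, 141.0, 222.0, 207.0], 0.77)]
guard [([171.0, 144.0, 204.0, 243.0], 0.81)]
guard_grip [([172.0, 146.0, 200.0, 241.0], 0.55)]
rack_slot [([321.0, 201.0, 368.0, 266.0], 0.79), ([171.0, 144.0, 201.0, 243.0], 0.72)]
wrist ['color', 'intrinsics', 'eye', 'attitude', 'shot'] [0.134 0.537 0.372] [[0.352, -0.904, -0.242], [0.936, 0.34, 0.093], [-0.001, -0.259, 0.966]] [[323.4, 0.0, 319.8], [0.0, 323.4, 204.0], [0.0, 0.0, 1.0]]
cover_mid []
guard []
guard_grip []
rack_slot []
```

```bash
python3 - <<'E'
import cv2
t=cv2.imread('pics/top0.png')[90:290,130:400]; s=cv2.imread('pics/scene0.png')[130:330,250:500]
cv2.imwrite('pics/topc.png',cv2.resize(t,None,fx=2.9,fy=2.9,interpolation=2)); cv2.imwrite('pics/scenec.png',cv2.resize(s,None,fx=3,fy=3,interpolation=2))
E
```

```text
(no output)
```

View pics/topc.png

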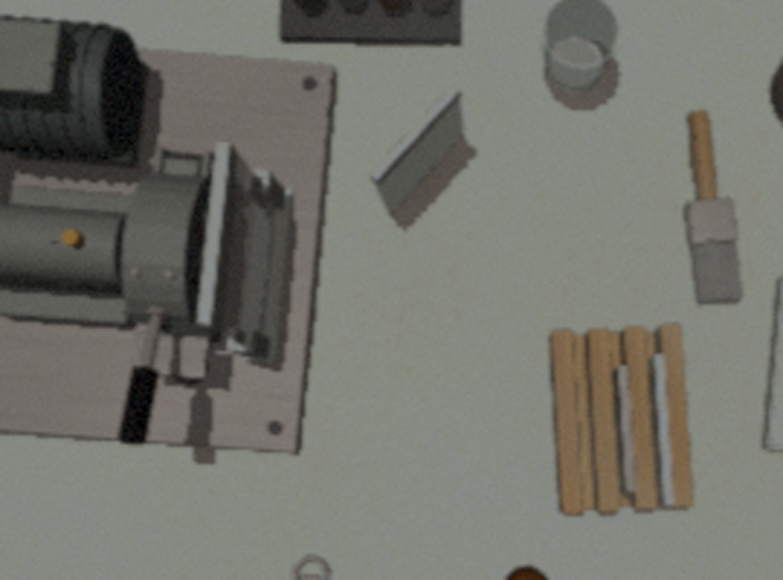

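View pics/scenec.png

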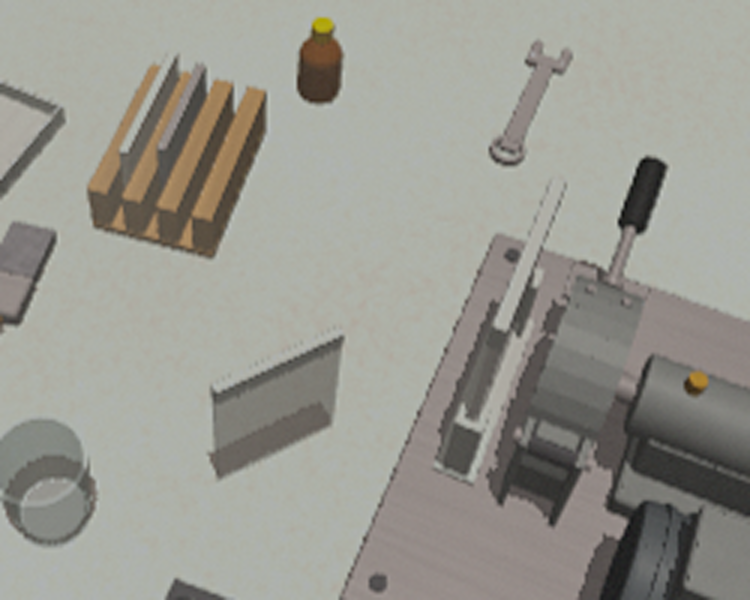

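View pics/scene0.png

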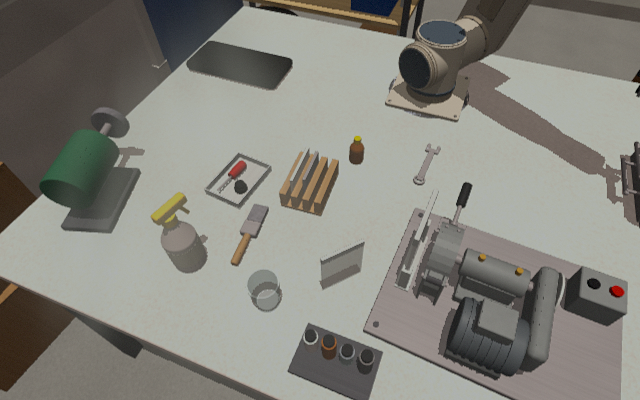

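Top crop: the large cover's bright profile runs from (222,145) to (204,323), and the grip is the black bar at (140,405). The empty slot is the rack's leftmost gap at (588,420), and the other two hold plates. Could be mistaken for the cover: the smaller panel loose on the bench, top (420,140) / scene (342,262). The larger one stands in the guides at scene (420,229), so I choose that one.

```bash
python3 - <<'E'
from h import *
T=env.get_image('top'); S=env.get_image('scene')
t=lambda u,v:(130+(u+.5)/2.9-.5,90+(v+.5)/2.9-.5); s=lambda u,v:(250+(u+.5)/3-.5,130+(v+.5)/3-.5)
r=lambda x:np.round(x,4).tolist()
a=atz(T,t(223,144),.202);b=atz(T,t(203,324),.202)
print('cover top',r(a),r(b),r((a+b)/2),np.linalg.norm(a-b),np.degrees(np.arctan2(*(a-b)[[1,0]])))
a=atz(S,s(560,180),.202);b=atz(S,s(502,330),.202)
print('cover scene',r(a),r(b),r((a+b)/2),np.linalg.norm(a-b),np.degrees(np.arctan2(*(a-b)[[1,0]])))
a=atz(T,t(334,65),.012);b=atz(T,t(298,452),.012);print('plate ang',np.degrees(np.arctan2(*(a-b)[[1,0]])))
c=[atz(T,t(*x),.055) for x in((552,331),(682,324),(692,506),(562,514))]
print('rack',[r(x) for x in c],[np.linalg.norm(c[i]-c[i-1]) for i in range(4)])
print('mid',r(sum(c)/4),np.degrees(np.arctan2(*(c[0]-c[3])[[1,0]])),np.degrees(np.arctan2(*(c[1]-c[2])[[1,0]])))
g=atz(T,t(140,405),.146);print('grip',r(g)); g=atz(S,s(642,193),.146);print('grip S',r(g))
a=atz(T,t(147,369),.139);b=atz(T,t(133,440),.153);print('grip dir',np.degrees(np.arctan2(*(a-b)[[1,0]])),np.linalg.norm(a-b))
E
```

```text
cover top [0.7009, 0.0982, 0.202] [0.5737, 0.1072, 0.202] [0.6373, 0.1027, 0.202] 0.12757532399413443 -4.05157738569062
cover scene [0.5759, 0.1071, 0.202] [0.7029, 0.0991, 0.202] [0.6394, 0.1031, 0.202] 0.12725632219270044 176.39841465127182
plate ang -3.6667015053268845
rack [[0.5871, -0.1398, 0.055], [0.5938, -0.2473, 0.055], [0.4453, -0.2539, 0.055], [0.4385, -0.1483, 0.055]] [np.float64(0.14888811866792054), np.float64(0.10767575262249039), np.float64(0.14870817537558365), np.float64(0.10575435094783021)]
mid [0.5162, -0.1973, 0.055] 3.288380286255001 2.5476237268497064
grip [0.5202, 0.165, 0.146]
grip S [0.5173, 0.1649, 0.146]
grip dir -3.7749006034444257 0.05437014361674393
```

{"api": "send_rows", "payload": {
  "rows": "0 0 -0.5 0 0 -0.98; 0 0 -0.5 0 0 -0.98; -0.6 -0.49 0 0 0 0; -0.6 -0.49 0 0 0 0; -0.6 -0.49 0 0 0 0; -0.6 -0.49 0 0 0 0; -0.6 -0.49 0 0 0 0; -0.6 -0.49 0 0 0 0; -0.6 -0.49 0 0 0 0; -0.6 -0.49 0 0 0 0",
  "fingers": 0.4
}}

```text
clock: 1.85
eef_pos: [0.4215, 0.3017, 0.2985]
ee_rot: [[-0.998, 0.067, 0.0], [0.067, 0.998, 0.0], [-0.0, 0.0, -1.0]]
force: [1.0, 0.0, 0.3]
finger_gap: 0.598
gripper_force: 0.0
```

{"api": "send_rows", "payload": {
  "rows": "-0.6 -0.49 0 0 0 0; -0.6 -0.49 0 0 0 0; -0.6 -0.49 0 0 0 0; -0.6 -0.49 0 0 0 0; -0.6 -0.49 0 0 0 0; -0.6 -0.49 0 0 0 0; 0 0 0 0 0 0; 0 0 0 0 0 0"
}}

```text
clock: 2.65
eef_pos: [0.5907, 0.1436, 0.2976]
ee_rot: [[-0.998, 0.068, -0.001], [0.068, 0.998, 0.0], [0.001, -0.0, -1.0]]
force: [0.2, 0.8, 0.2]
finger_gap: 0.602
gripper_force: 0.0
```

```bash
python3 - <<'E'
from h import *
o=env.get_obs(); print(o['clock'],np.round(o['eef_pos'],4),np.round(o['ee_rot'],3).tolist(),o['finger_gap'],np.round(o['qpos'],2))
p=env.get_image('wrist'); save('w1',p)
for t in('cover_mid','guard'): print(t,[(np.round(d['box']).tolist(),round(d['score'],2)) for d in env.find_in(p,t)][:4])
e=np.array([.638,.103,.202]);u=np.array([.9978,-.066,0])*.065
print(np.round(proj(p,[e-u,e,e+u])))
E
```

```text
2.65 [0.5907 0.1436 0.2976] [[-0.998, 0.068, -0.001], [0.068, 0.998, 0.0], [0.001, -0.0, -1.0]] 0.6019478076611232 [0.1  0.35 0.28 1.5  0.   0.17]
cover_mid [([260.0, 170.0, 292.0, 341.0], 0.75), ([186.0, 254.0, 220.0, 298.0], 0.55)]
guard [([318.0, 74.0, 366.0, 302.0], 0.93)]
[[267. 191.]
 [271. 276.]
 [274. 350.]]
```

View pics/w1.png

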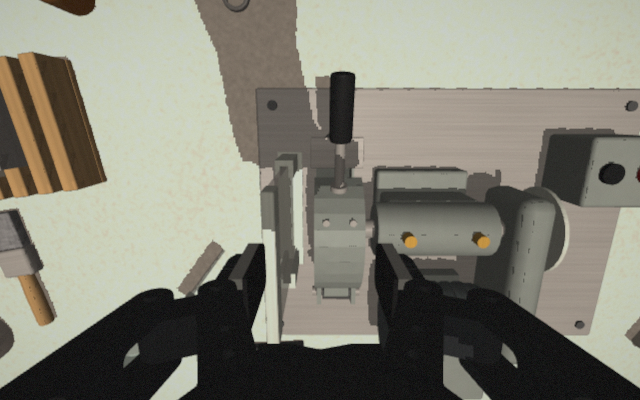

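The wrist view confirms the choice. The profile runs from (268,188) to (274,342), within about a pixel of the prediction across it. The grip is at (342,108) and the loose small panel at (203,276).

{"api": "send_rows", "payload": {
  "rows": "-0.5 -0.38 0 0 0 0; -0.5 -0.38 0 0 0 0; 0 0 0.45 0 0 0; 0 0 0.45 0 0 0; 0 0 0.45 0 0 0; 0 0 0.42 0 0 0; 0 0 0.42 0 0 0; 0 0 0 0 0 0"
}}

```text
clock: 3.6
eef_pos: [0.6359, 0.1041, 0.1866]
ee_rot: [[-0.998, 0.065, -0.004], [0.065, 0.998, -0.0], [0.004, -0.0, -1.0]]
force: [-1.4, 0.9, -0.3]
finger_gap: 0.602
gripper_force: 0.0
```

{"api": "send_rows", "payload": {
  "rows": "0 0 0 0 0 0; 0 0 0 0 0 0; 0 0 0 0 0 0; 0 0 0 0 0 0; 0 0 0 0 0 0; 0 0 0 0 0 0; 0 0 0 0 0 0",
  "fingers": 1,
  "force": 50
}}

```text
clock: 4.3
eef_pos: [0.6382, 0.1032, 0.1904]
ee_rot: [[-0.998, 0.067, 0.003], [0.067, 0.998, 0.0], [-0.003, 0.0, -1.0]]
force: [-0.4, 0.1, 7.2]
finger_gap: 0.107
gripper_force: 50.0
```

{"api": "send_rows", "payload": {
  "rows": "0 0 -0.2 0 0 0; 0 0 -0.3 0 0 0; 0 0 -0.3 0 0 0; 0 0 -0.3 0 0 0; 0 0 -0.3 0 0 0; 0 0 -0.3 0 0 0; 0 0 -0.3 0 0 0; 0 0 -0.3 0 0 0; 0 0 -0.3 0 0 0; 0 0 -0.4 0 0 0"
}}

```text
clock: 5.3
eef_pos: [0.6373, 0.103, 0.3394]
ee_rot: [[-0.998, 0.067, -0.001], [0.067, 0.998, -0.0], [0.001, -0.0, -1.0]]
force: [1.0, -0.6, -2.0]
finger_gap: 0.104
gripper_force: 48.8
```

```bash
python3 - <<'E'
from h import *
o=env.get_obs(); print(o['clock'],np.round(o['eef_pos'],4),o['force'],o['finger_gap'],o['gripper_force'])
p=env.get_image('scene'); save('s2',p); cv2.imwrite('pics/s2c.png',cv2.resize(cv2.imread('pics/s2.png')[100:320,260:520],None,fx=2.7,fy=2.7,interpolation=2))
E
```

```text
5.3 [0.6373 0.103  0.3394] [ 0.96880466 -0.61930353 -1.97235958] 0.10399648688755175 48.759464621543884
```

View pics/s2c.png

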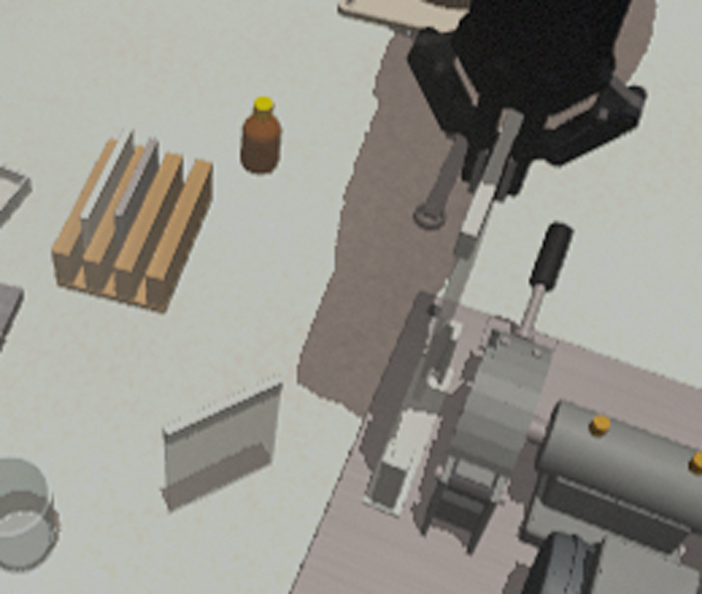

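Cover is up and out of the guides, held level; the guard is still shut. Now a finer look at the rack slot before carrying it over.

```bash
python3 - <<'E'
from h import *
p=env.get_image('top'); save('t2',p)
im=p['color'].astype(int)
for v in (212,220,230,240,250,258): print(v,'R-B',(im[v,318:372,0]-im[v,318:372,2]).tolist(),'\n  L',(im[v,318:372].sum(1)//3).tolist())
c=np.array([.5162,-.1973,.055]);a=np.radians(2.9);X=np.array([np.cos(a),np.sin(a),0]);Y=np.array([-np.sin(a),np.cos(a),0])
for x in(-.075,0,.075):
    print(x,np.round(proj(p,[c+x*X+y*Y for y in(.054,.036,.024,.006,-.006,-.024,-.036,-.054)]),1).tolist())
E
```

```text
212 R-B [10, 13, 38, 50, 54, 56, 56, 56, 54, 51, 53, 58, 59, 46, 31, 45, 56, 55, 56, 60, 57, 61, 54, 55, 57, 49, 33, 33, 50, 52, 55, 56, 57, 57, 52, 51, 44, 17, -2, -1, 15, 39, 50, 49, 49, 51, 47, 27, 9, 8, 9, 10, 9, 8] 
  L [143, 112, 91, 104, 107, 111, 113, 115, 117, 104, 105, 115, 113, 94, 69, 90, 105, 109, 110, 113, 115, 109, 104, 104, 113, 98, 72, 74, 95, 107, 108, 111, 115, 116, 110, 107, 109, 114, 131, 136, 126, 117, 112, 113, 114, 117, 120, 126, 133, 143, 143, 143, 143, 145]
220 R-B [3, 3, 17, 41, 51, 52, 54, 54, 55, 56, 51, 50, 53, 49, 38, 36, 51, 54, 53, 57, 59, 57, 44, 23, 11, 9, 10, 13, 22, 48, 55, 56, 57, 58, 56, 40, 15, 9, -4, -6, -1, 20, 48, 51, 52, 53, 52, 41, 18, 8, 6, 7, 7, 7] 
  L [145, 115, 80, 97, 111, 112, 107, 113, 115, 108, 105, 114, 113, 104, 84, 76, 97, 108, 111, 111, 112, 112, 97, 67, 60, 111, 133, 134, 116, 100, 107, 107, 109, 110, 108, 89, 70, 77, 123, 149, 148, 132, 111, 110, 108, 111, 115, 115, 130, 144, 146, 146, 145, 145]
230 R-B [5, 6, 9, 28, 47, 51, 50, 51, 53, 53, 48, 50, 53, 54, 44, 29, 39, 51, 52, 51, 53, 54, 54, 39, 12, 9, 9, 9, 15, 33, 50, 54, 
[... 1497 characters left out ...]
2, 52, 54, 54, 52, 34, 13, 6, 9] 
  L [147, 147, 144, 131, 97, 91, 110, 113, 111, 111, 113, 111, 103, 111, 121, 117, 99, 79, 99, 115, 117, 113, 116, 114, 112, 93, 77, 82, 114, 125, 124, 124, 117, 113, 115, 116, 115, 109, 93, 86, 111, 139, 147, 140, 125, 116, 115, 114, 115, 116, 119, 134, 147, 145]
-0.075 [[323.0, 266.9], [330.6, 266.5], [335.7, 266.3], [343.4, 265.9], [348.5, 265.7], [356.1, 265.3], [361.2, 265.1], [368.8, 264.7]]
0 [[321.4, 234.8], [329.0, 234.4], [334.1, 234.2], [341.7, 233.9], [346.7, 233.7], [354.3, 233.3], [359.3, 233.1], [366.8, 232.7]]
0.075 [[319.9, 203.3], [327.4, 203.0], [332.5, 202.8], [340.0, 202.4], [345.0, 202.2], [352.5, 201.9], [357.4, 201.7], [364.9, 201.4]]
```

{"api": "send_rows", "payload": {
  "rows": "0 0 -0.3 0 0 0; 0.26 -0.694 0 0 0 0; 0.26 -0.694 0 0 0 0; 0.26 -0.694 0 0 0 0; 0.26 -0.694 0 0 0 0; 0.26 -0.694 0 0 0 0; 0.26 -0.694 0 0 0 0; 0.26 -0.694 0 0 0 0; 0.26 -0.694 0 0 0 0; 0 0 0 0 0 0"
}}

```text
clock: 6.4
eef_pos: [0.5137, -0.1702, 0.3531]
ee_rot: [[-0.997, 0.071, -0.001], [0.071, 0.997, -0.001], [0.001, -0.001, -1.0]]
force: [-0.2, 0.5, -2.2]
finger_gap: 0.107
gripper_force: 49.2
```

{"api": "send_rows", "payload": {
  "rows": "0 0 0 0 0 -0.41; 0 0 0 0 0 -0.41; 0 0 0.6 0 0 0; 0 0 0.6 0 0 0; 0 0 0 0 0 0; 0 0 0 0 0 0; 0 0 0 0 0 0"
}}

```text
clock: 7.1
eef_pos: [0.5159, -0.167, 0.2953]
ee_rot: [[-0.998, -0.056, 0.002], [-0.056, 0.998, -0.001], [-0.002, -0.001, -1.0]]
force: [0.6, 0.2, -0.9]
finger_gap: 0.104
gripper_force: 49.2
```

```bash
python3 - <<'E'
from h import *
o=env.get_obs(); P=np.array(o['eef_pos']);R=np.array(o['ee_rot']);print(o['clock'],np.round(P,4),np.round(R,3).tolist(),np.round(o['qpos'],2))
print('to slot, tool units',np.round(R.T@(np.array([.5147,-.1667,.178])-P)/.05,3),'yaw',np.degrees(np.arctan2(-R[1,0],-R[0,0])))
p=env.get_image('scene'); w=env.get_image('wrist'); save('s3',p); save('w3',w)
c=cv2.resize(cv2.imread('pics/s3.png')[60:240,240:400],None,fx=3,fy=3,interpolation=2)
d=cv2.resize(cv2.imread('pics/w3.png'),(640,400))[:,150:470]
cv2.imwrite('pics/c3.png',np.hstack([c,np.vstack([d,np.zeros((140,320,3),np.uint8)])]))
a=np.radians(3.2);X=np.array([np.cos(a),np.sin(a),0]);Y=np.array([-X[1],X[0],0]);s=np.array([.5147,-.1667,.055])
print('scene slot edges',np.round(proj(p,[s+x*X+y*Y for x in(-.075,.075) for y in(-.006,.006)]),1).tolist())
E
```

```text
7.1 [ 0.5159 -0.167   0.2953] [[-0.998, -0.056, 0.002], [-0.056, 0.998, -0.001], [-0.002, -0.001, -1.0]] [-0.47  0.24  0.11  1.44  0.   -0.52]
to slot, tool units [0.028 0.01  2.346] yaw 3.230744324982672
scene slot edges [[328.1, 157.5], [332.4, 158.6], [308.4, 200.7], [313.1, 201.9]]
```

View pics/c3.png

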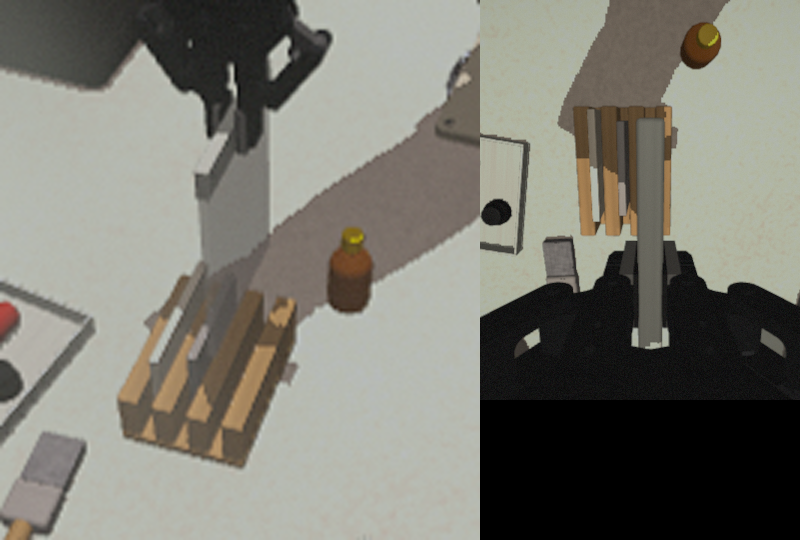

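Scene crop: the slot mouth's near end is at about (207–224, 420–430), against a predicted (205–219, 422–426), so it agrees within about 1 mm. The cover hangs vertical above it.

{"api": "send_rows", "payload": {
  "rows": "0.02 0.02 0.3 0 0 0; 0 0 0.5 0 0 0; 0 0 0.4 0 0 0; 0 0 0.2 0 0 0; 0 0 0.1 0 0 0; 0 0 0.1 0 0 0; 0 0 0.1 0 0 0; 0 0 0.1 0 0 0; 0 0 0 0 0 0"
}}

```text
clock: 8.1
eef_pos: [0.5142, -0.166, 0.2034]
ee_rot: [[-0.998, -0.056, -0.0], [-0.056, 0.998, 0.0], [0.0, 0.0, -1.0]]
force: [-0.2, 0.1, -2.1]
finger_gap: 0.107
gripper_force: 49.1
```

{"api": "send_rows", "payload": {
  "rows": "0 0 0.1 0 0 0; 0 0 0.1 0 0 0; 0 0 0.1 0 0 0; 0 0 0.08 0 0 0; 0 0 0.06 0 0 0; 0 0 0.04 0 0 0; 0 0 0 0 0 0; 0 0 0 0 0 0"
}}

```text
clock: 8.9
eef_pos: [0.5144, -0.1661, 0.1799]
ee_rot: [[-0.998, -0.056, 0.0], [-0.056, 0.998, -0.0], [-0.0, -0.0, -1.0]]
force: [0.3, 0.3, -2.7]
finger_gap: 0.11
gripper_force: 49.3
```

{"api": "send_rows", "payload": {
  "rows": "0 0 0.03 0 0 0; 0 0 0.03 0 0 0; 0 0 0 0 0 0; 0 0 0 0 0 0"
}}

```text
clock: 9.3
eef_pos: [0.5145, -0.1663, 0.1784]
ee_rot: [[-0.998, -0.056, 0.002], [-0.056, 0.998, -0.001], [-0.002, -0.001, -1.0]]
force: [-3.8, 0.4, 11.1]
finger_gap: 0.108
gripper_force: 51.2
```

Contact with the floor at the expected height, so I release.

{"api": "send_rows", "payload": {
  "rows": "0 0 -0.02 0 0 0; 0 0 0 0 0 0; 0 0 0 0 0 0; 0 0 0 0 0 0; 0 0 0 0 0 0; 0 0 0 0 0 0",
  "fingers": 0.4,
  "force": 30
}}

```text
clock: 9.9
eef_pos: [0.5143, -0.166, 0.1777]
ee_rot: [[-0.998, -0.056, -0.0], [-0.056, 0.998, 0.0], [0.0, 0.0, -1.0]]
force: [-0.7, 0.4, -0.2]
finger_gap: 0.6
gripper_force: 0.0
```

{"api": "send_rows", "payload": {
  "rows": "0 0 -0.2 0 0 0; 0 0 -0.4 0 0 0; 0 0 -0.5 0 0 0; 0 0 -0.6 0 0 0; 0 0 -0.6 0 0 0; 0 0 -0.2 0 0 0"
}}

```text
clock: 10.5
eef_pos: [0.5149, -0.1663, 0.3065]
ee_rot: [[-0.998, -0.056, 0.004], [-0.056, 0.998, -0.002], [-0.004, -0.002, -1.0]]
force: [1.3, 0.5, 0.3]
finger_gap: 0.599
gripper_force: 0.0
```

```bash
python3 - <<'E'
from h import *
o=env.get_obs(); P=np.array(o['eef_pos']);R=np.array(o['ee_rot']);print(o['clock'],np.round(P,4),np.round(R,3).tolist(),o['force'])
w=env.get_image('wrist'); save('w4',w); s=env.get_image('scene'); save('s4',s)
c=cv2.resize(cv2.imread('pics/s4.png')[100:230,250:380],(390,390),interpolation=2)
cv2.imwrite('pics/c4.png',np.hstack([c,cv2.imread('pics/w4.png')[5:395,130:500]]))
E
```

```text
10.5 [ 0.5149 -0.1663  0.3065] [[-0.998, -0.056, 0.004], [-0.056, 0.998, -0.002], [-0.004, -0.002, -1.0]] [1.33772616 0.45235849 0.27607848]
```

View pics/c4.png

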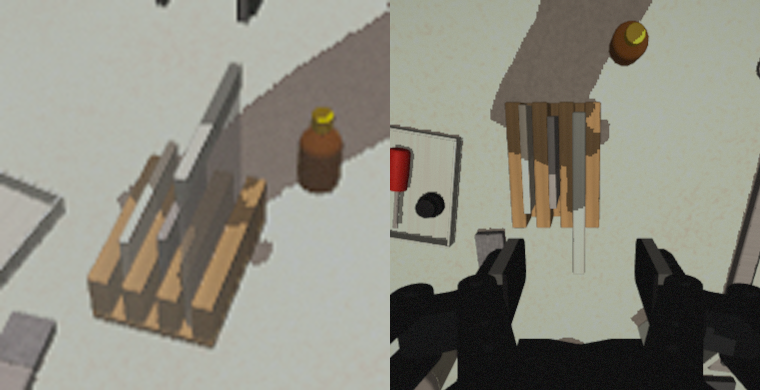

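Cover stands upright in the empty (right-hand) slot with its profile level. Now to the guard grip.

{"api": "send_rows", "payload": {
  "rows": "0.096 0.68 0 0 0 0; 0.096 0.68 0 0 0 0; 0.096 0.68 0 0 0 0; 0.096 0.68 0 0 0 0; 0.096 0.68 0 0 0 0; 0.096 0.68 0 0 0 0; 0.096 0.68 0 0 0 0; 0.096 0.68 0 0 0 0; 0.096 0.68 0 0 0 0; 0.096 0.68 0 0 0 0"
}}

```text
clock: 11.6
eef_pos: [0.4464, 0.172, 0.3015]
ee_rot: [[-0.998, -0.056, -0.002], [-0.056, 0.998, -0.0], [0.002, -0.0, -1.0]]
force: [-0.7, -0.5, 0.4]
finger_gap: 0.599
gripper_force: 0.0
```

{"api": "send_rows", "payload": {
  "rows": "0 0 0 0 0 0.41; 0 0 0 0 0 0.41; 0 0 0 0 -0.88 0; 0 0 0 0 -0.88 0; 0 0 0 0 -0.88 0; 0 0 0 0 -0.88 0; 0 0 0 0 -0.88 0; 0 0 0 0 -0.88 0; 0 0 0 0 0 0; 0 0 0 0 0 0"
}}

```text
clock: 12.6
eef_pos: [0.4466, 0.1709, 0.3021]
ee_rot: [[-0.704, 0.066, 0.707], [0.046, 0.998, -0.047], [-0.709, -0.0, -0.705]]
force: [-0.7, 0.3, 0.5]
finger_gap: 0.602
gripper_force: 0.0
```

```bash
python3 - <<'E'
from h import *
o=env.get_obs(); P=np.array(o['eef_pos']);R=np.array(o['ee_rot']);print(o['clock'],np.round(P,4),np.round(R,3).tolist(),np.round(o['qpos'],2))
w=env.get_image('wrist'); save('w5',w); S=env.get_image('scene');save('s5',S)
for p in(w,S): print([(np.round(d['box']).tolist(),round(d['score'],2)) for t in('guard_grip','cover_mid') for d in env.find_in(p,t)][:6])
G=np.array([.5187,.165,.146]);ex=np.array([.9978,-.066,0]);b=-ex*.966+np.array([0,0,.259])
print(np.round(proj(w,[G-b*.028,G,G+b*.028])),np.round(proj(S,[G-b*.028,G,G+b*.028])))
print('to standoff',np.round(R.T@(G-.08*R[:,2]-P)/.05,3))
print('to grip',np.round(R.T@(G+.002*R[:,2]-P)/.05,3), 'yaw of y',np.degrees(np.arctan2(-R[0,1],R[1,1])))
E
```

```text
12.6 [0.4466 0.1709 0.3021] [[-0.704, 0.066, 0.707], [0.046, 0.998, -0.047], [-0.709, -0.0, -0.705]] [ 0.36 -0.26 -0.64  0.45 -0.3   0.31]
[([299.0, 100.0, 340.0, 210.0], 0.68), ([185.0, 141.0, 224.0, 238.0], 0.84), ([1.0, 64.0, 56.0, 214.0], 0.67)]
[([425.0, 184.0, 470.0, 283.0], 0.76), ([308.0, 121.0, 327.0, 206.0], 0.85), ([321.0, 236.0, 365.0, 290.0], 0.67)]
[[319. 140.]
 [319. 125.]
 [319. 107.]] [[460. 206.]
 [464. 194.]
 [467. 183.]]
to standoff [ 1.193 -0.022  1.629]
to grip [ 1.193 -0.022  3.269] yaw of y -3.767470305569284
```

View pics/w5.png

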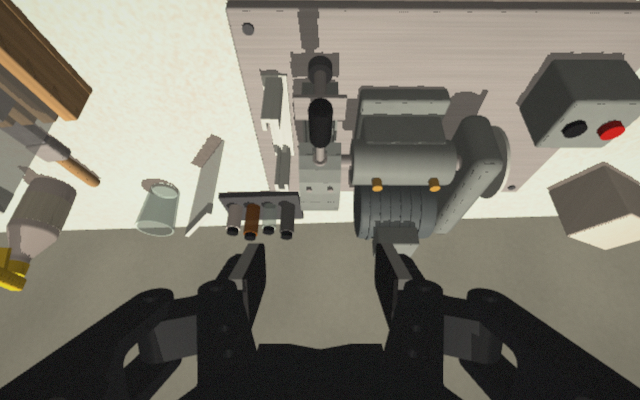

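The grip shows at (320, 98–147), just as predicted. Approaching along the tool axis.

{"api": "send_rows", "payload": {
  "rows": "0.4 -0.01 0.3 0 0 0; 0.4 -0.01 0.3 0 0 0; 0.39 0 0.3 0 0 0; 0 0 0.5 0 0 0; 0 0 0.5 0 0 0; 0 0 0.5 0 0 0; 0 0 0.4 0 0 0; 0 0 0.3 0 0 0; 0 0 0.17 0 0 0; 0 0 0 0 0 0"
}}

```text
clock: 13.9
eef_pos: [0.5223, 0.1645, 0.1446]
ee_rot: [[-0.702, 0.068, 0.709], [0.047, 0.998, -0.048], [-0.71, -0.001, -0.704]]
force: [-0.3, 0.1, 0.6]
finger_gap: 0.597
gripper_force: 0.0
```

{"api": "send_rows", "payload": {
  "rows": "0 0 0 0 0 0; 0 0 0 0 0 0; 0 0 0 0 0 0; 0 0 0 0 0 0; 0 0 0 0 0 0; 0 0 0 0 0 0",
  "fingers": 1,
  "force": 80
}}

```text
clock: 14.5
eef_pos: [0.5214, 0.1659, 0.1465]
ee_rot: [[-0.7, 0.064, 0.711], [0.047, 0.998, -0.045], [-0.713, 0.002, -0.702]]
force: [-1.3, 6.4, 0.1]
finger_gap: 0.212
gripper_force: 77.9
```

{"api": "send_rows", "payload": {
  "rows": "-0.119 0 -0.07 0 0.233 0; -0.119 0 -0.07 0 0.233 0; -0.119 0 -0.07 0 0.233 0; -0.119 0 -0.07 0 0.233 0; -0.119 0 -0.07 0 0.233 0; -0.119 0 -0.07 0 0.233 0; -0.119 0 -0.07 0 0.233 0; -0.119 0 -0.07 0 0.233 0; -0.119 0 -0.07 0 0.233 0; -0.119 0 -0.07 0 0.233 0"
}}

```text
clock: 15.5
eef_pos: [0.5488, 0.164, 0.2093]
ee_rot: [[-0.902, 0.065, 0.427], [0.06, 0.998, -0.026], [-0.428, 0.002, -0.904]]
force: [13.6, 6.0, -13.0]
finger_gap: 0.21
gripper_force: 79.4
```

```bash
cat > g.py <<'E'
from h import *
o=env.get_obs(); P=np.array(o['eef_pos']);R=np.array(o['ee_rot'])
ex=np.array([.9978,-.066,0]);ey=np.array([.066,.9978,0]);H=np.array([.5187,.165,.1])+.192*ex
d=P-.002*R[:,2]-H
x,z=d@ex,d[2]; print(o['clock'],'ang',np.degrees(np.arctan2(z,-x))-13.47,'rad',np.hypot(x,z),'y',d@ey,np.round(o['force'],1),o['finger_gap'],o['gripper_force'],np.round(o['qpos'],2),'tilt',np.degrees(np.arcsin(R[:,2]@ex)))
E
python3 g.py
```

```text
15.5 ang 20.86317191966659 rad 0.19705135510693236 y 0.0009574457878453767 [ 13.6   6.  -13. ] 0.2101601195098186 79.40892219543457 [ 0.2   0.08 -0.4   0.66 -0.11  0.24] tilt 25.322528137790577
```

{"api": "send_rows", "payload": {
  "rows": "-0.119 0 -0.07 0 0.233 0; -0.119 0 -0.07 0 0.233 0; -0.119 0 -0.07 0 0.233 0; -0.119 0 -0.07 0 0.233 0; -0.119 0 -0.07 0 0.233 0; -0.119 0 -0.07 0 0.233 0; -0.119 0 -0.07 0 0.233 0; -0.119 0 -0.07 0 0.233 0; -0.119 0 -0.07 0 0.233 0; -0.119 0 -0.07 0 0.233 0"
}}

```text
clock: 16.5
eef_pos: [0.5956, 0.1607, 0.2583]
ee_rot: [[-0.994, 0.066, 0.091], [0.066, 0.998, -0.005], [-0.091, 0.001, -0.996]]
force: [6.9, 3.8, -13.9]
finger_gap: 0.214
gripper_force: 79.3
```

```bash
python3 g.py
```

```text
16.5 ang 40.842041571210714 rad 0.19736835963393454 y 0.0007609179677827502 [  6.9   3.8 -13.9] 0.2137033164637642 79.3176805973053 [ 0.14  0.32  0.12  1.29 -0.02  0.2 ] tilt 5.223579279094817
```

{"api": "send_rows", "payload": {
  "rows": "-0.119 0 -0.07 0 0.233 0; -0.119 0 -0.07 0 0.233 0; -0.119 0 -0.07 0 0.233 0; -0.119 0 -0.07 0 0.233 0; -0.119 0 -0.07 0 0.233 0; -0.119 0 -0.07 0 0.233 0; -0.119 0 -0.07 0 0.233 0; -0.119 0 -0.07 0 0.233 0; -0.119 0 -0.07 0 0.233 0; -0.1 0 -0.06 0 0.2 0"
}}

```text
clock: 17.5
eef_pos: [0.6559, 0.1564, 0.2884]
ee_rot: [[-0.966, 0.066, -0.251], [0.064, 0.998, 0.017], [0.251, 0.0, -0.968]]
force: [1.6, 1.0, -12.9]
finger_gap: 0.216
gripper_force: 79.6
```

{"api": "send_rows", "payload": {
  "rows": "0 0 0 0 0 0; 0 0 0 0 0 0; 0 0 0 0 0 0; 0 0 0 0 0 0; 0 0 0 0 0 0"
}}

```text
clock: 18.0
eef_pos: [0.6557, 0.1564, 0.2884]
ee_rot: [[-0.966, 0.066, -0.248], [0.064, 0.998, 0.017], [0.249, 0.0, -0.969]]
force: [4.0, 4.7, -18.8]
finger_gap: 0.214
gripper_force: 79.4
```

```bash
python3 g.py; python3 - <<'E'
from h import *
s=env.get_image('scene'); save('s6',s); cv2.imwrite('pics/s6c.png',cv2.resize(cv2.imread('pics/s6.png')[80:300,260:520],None,fx=2.7,fy=2.7,interpolation=2))
E
```

```text
18.0 ang 60.60993130795744 rad 0.19788156743286112 y 0.0004527659970934006 [  4.    4.7 -18.8] 0.21424888920810278 79.3803870677948 [0.09 0.68 0.8  1.93 0.04 0.15] tilt -14.411769603461014
```

View pics/s6c.png

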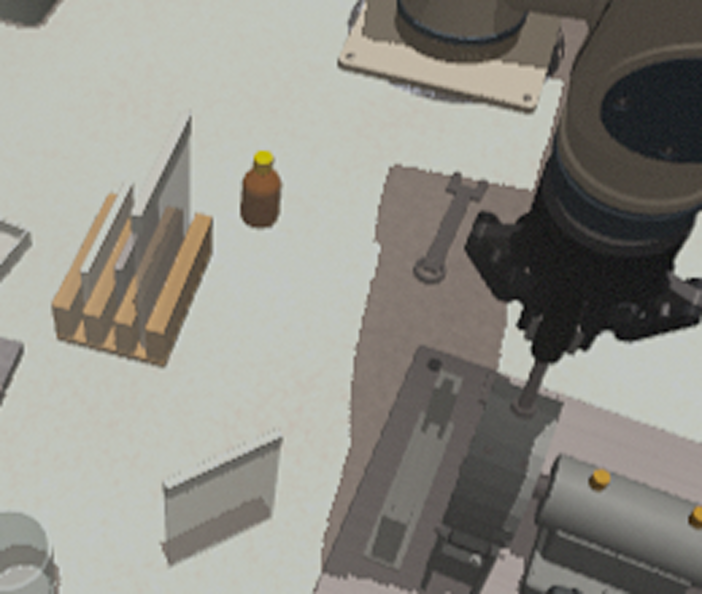

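The guard is held at about 60.6° by the grip, the cover stands in the slot, and everything is still. Handing in.

```bash
python3 -c "
from h import *
print(env.finish_job())"; python3 g.py
```

```text
the job is handed in; nothing more can be done
None
the job is handed in; nothing more can be done
```

The job is handed in, though it returned no verdict: the cover stands in the rack's empty slot and the gripper holds the wheel guard open at about 60.6°, worked out from the tool position.

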